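Show the monitor tilt with the angle gauge on the uneven riser block

TASK

A line is to be scribed on the uneven wooden riser block at the monitor's tilt. Pick up the angle gauge, set the middle of its base across the rounded ridge of that block (base square to the ridge), and rock it on the ridge until its swinging pointer settles on the small tab mark on its dial. Finish while still gripping the gauge there, base resting on the ridge and pointer still on the mark; do not let go, and leave everything else on the desk where it is.

Things in the scene. Friction and masses are not known exactly. Their poses are not given: they have to be found in the camera images.
- gauge: Pendulum angle gauge, about 0.34 kg, standing upright. Origin: centre of the base's flat underside. x through the dial (both faces alike), y along the base, z up. Base bar 30 (x) x 120 (y) x 14 mm; grey round dial housing 92 mm across, 20 mm thick, centre 66 mm up; on top a flat grip tab 20 mm thick (x), 44 mm wide (y), z = 112 to 156 mm: grip it across the 20 mm.
- gauge_tab (a point): Point inside the grip tab, on the gauge's centre line 137 mm above the underside.
- pointer (a joint): Free-swinging pointer: black needle 36 mm long from the dial centre, with a round bob, on both faces. Angle (rad) about the gauge's +x: 0 = straight at the base, positive = tip towards the gauge's +y. It hangs plumb once it stops swinging (1 to 2 s): gauge rolled by a about its own +x, pointer settles at -a.
- mark (a joint): Preset mark: brass tab 4.6 mm wide, 8 mm long on the dial's rim (both faces), just outside the pointer's tip. Angle in rad, zero and sense as for the pointer, between -0.26 and 0.26; stiff, it does not move by itself. Pointer on mark: the two values are equal.
- pointer_tip (a point): Tip of the pointer, 36 mm from the dial centre. Its z axis runs along the needle.
- mark_tab (a point): Middle of the mark tab, 41.5 mm from the dial centre. Its z axis runs along the radius through the mark.
- stud: Uneven riser block of light wood, screwed down (it does not move), 90 (x) x 110 (y) mm. Origin: centre of its underside. Shoulders 34 to 40 mm high either side of a rounded ridge along the block's x over its full length. The plain block with a flat top is not it.
- ridge: The rounded ridge of the riser block, part of it (same origin and axes as stud): 28 mm wide, its top a half round of radius 14 mm about an axis along x at z = 52 mm, so its crest is 66 mm above the desk.
- ridge_top (a point): Middle of the ridge's crest, 66 mm above the desk.
- offcut: Plain joist offcut of the same wood, flat top, 90 x 110 x 45 mm, loose. Origin: centre of its underside. Leave it.
- screwdriver: Screwdriver 170 mm long lying on the desk. Leave it.
- marker: Felt marker 125 mm long, 16 mm thick, lying on the desk. Leave it.
- cassettes: Stack of four cassette cases, 70 x 109 x 68 mm. Leave it.
- remote: Black remote control, 48 x 165 x 18 mm. Leave it.
- dispenser: Tape dispenser 60 x 130 x 94 mm. Leave it.
- carton: Small carton 90 x 120 x 60 mm. Leave it.
There are look-alikes about, which are no part of the job. Of the things that look like the gauge, the largest one is meant.

How it is judged:
By the outcome, as a careful person would: the job done as asked, in the order asked, and still so for the second after the job is handed in, while the arm keeps its last pose, push and grip.
It also fails if it takes over 51 s, if anything falls off the work surface, if the arm or the gripper's body presses on something with over 40 N, if the wrist force passes 120 N, or if a joint passes its speed limit or range.

ROBOT

A 6-joint arm with a two-finger parallel gripper is mounted at the origin on the work surface. World frame = base frame: x ahead of the robot, y to its left, z up, the work surface at z = 0. Lengths are in m, angles in rad, forces in N, time in s.
With the tool pointing down it reaches from about 0.35 to 0.85 m from the base axis. Payload 8.1 kg.
Tool frame: the origin (TCP) lies on the centre line of the jaws, within the pads' length; the fingertips stand env.tips_ahead ahead of it and the grasp point (between the pads) lies 8 mm behind it (env.tips_ahead is the distance from the TCP to the fingertips, in m); z points along the fingers, y is the direction in which the jaws open and shut (so a half turn about z gives the same grasp; the last joint's range is limited). The gripper opens to 85 mm and grips with 20 to 120 N. Pads are 22 mm wide; open, the fingers measure 114 mm over their backs; the gripper's body (76 mm by 85 mm) begins 54 mm behind the grasp point. The pads swing forward as they close: fully open they stand 13 mm farther back than shut.
Start: joints at [1.16, 0.13, 1.488, -0, 1.523, -0.085], TCP at [0.192, 0.568, 0.242] pointing down, gripper open.
Joint ranges: [-2.96, 2.96], [-0.89, 2.26], [0.02, 2.5], [-1.34, 4.48], [0, 2.73], [-2.66, 2.66]. Speed limits (rad/s): [2.39, 2.39, 2.79, 3.14, 3.14, 3.14].

INTERFACE

Orientations are given as [roll, pitch, yaw] about the fixed x, y, z axes, in that order (R = Rz(yaw) Ry(pitch) Rx(roll)).
In Python, from station import env gives the robot as it stands. The module is installed in compiled form; this text tells all that it offers.
- The arm moves only by the shell command python3 -m pendant 'ROWS' [FORCE]. ROWS is JSON, a list of rows, each an object of numbers: "hand": the opening, from 0 (shut) to 1 (fully open); "x", "y", "z": the shift along the world's x, y, z in mm; "ax", "ay", "az": the turn, a rotation vector about the world's x, y, z in degrees. A call has 1 to 20 rows; each row shifts and turns the commanded pose from where the row before left it; what a row does not reach is not made up. A row lasts 1/10 s, in which the tool goes at most 50 mm and 8.59 degrees, less where a joint would pass 70% of its speed; a pose out of reach is approached as far as the arm can. A call is refused whole if a number of a shift passes 50 or a number of a turn 8.59, either way. A call with a gripper value outside its range is refused whole. The fingers move at their own pace and stop on an object; FORCE is the grip in N (left out, the last holds). Time passes only in rows, so rows that do not move let the fingers close. It gives the time, the measured TCP pose, the force and the opening at its end, in the units of the state.
- env.read_state(): the state, without advancing time (a new reading comes with each control period).
- env.capture(name): name is "scene" or "top"; returns (picture, depth): 480x640x3 uint8, red, green, blue; 480x640 float32, m along the optical axis (not along the pixel's ray), 0 where there is no reading.
- env.get_calibration(name): a dict with "fov_y" (degrees; the focal length in pixels is half the picture's height over the tangent of half this angle, whatever the lens; pixels are square), "cx", "cy" (the principal point, pixels), "k1" (the pictures are not rectified: a ray, as slopes to the right and down, at radius r is drawn at 1 + k1 r^2 times it, then the intrinsics apply), "camera_from_world" (4x4, takes a point from world to camera coordinates). Camera axes: x right, y up, looking along -z (the intrinsics and any distortion apply to the point x, -y, -z); pixel columns grow to the right and rows downward; lengths in m; the calibration is good to about 2 mm. A picture is of the moment at which its call begins. get_calibration takes no time and is no camera call.
- env.hand_in(): hands the job in, once; it reports no verdict.
The state is a dict: "time": time; "q": joint angles; "joint_velocities": joint speeds; "joint_torque": joint torques, N m; "tcp_pos": TCP position; "ee_rot": TCP orientation; "ft_force": force on the tool from outside, world axes, zero at the start; "moment": the same for the moment, N m; "finger_gap": finger opening in m.
Only numpy, scipy, OpenCV 4.12 (cv2) and the standard library are available. Lean on these libraries where they do the work, as an engineer would, in place of code of your own. Each camera call takes 0.05 s, during which the arm holds its last target.

## Working session

There is one attempt and no reset: what is moved stays moved. The work goes in short steps, Python scripts to look and compute and a shell command to move; the robot and the scene stay as the last step left them, time stands still between calls to the robot, and variables do not carry over. Pictures are saved under pics/ and viewed, and the job is handed in when it is done.

```bash
mkdir -p pics
cat > h.py <<'E'
import numpy as np, cv2
from station import env
def save(n,im): cv2.imwrite('pics/'+n+'.png',im[:,:,::-1])
def ray(cal,u,v):
    f=240/np.tan(np.radians(cal['fov_y'])/2); 
    xd=(u-cal['cx'])/f; yd=(v-cal['cy'])/f
    x,y=xd,yd
    for _ in range(30):
        s=1+cal['k1']*(x*x+y*y); x,y=xd/s,yd/s
    return x,y
def world(cal,u,v,d):
    x,y=ray(cal,u,v); p=np.array([x*d,-y*d,-d,1.])
    return (np.linalg.inv(np.array(cal['camera_from_world']))@p)[:3]
def line(cal,u,v):
    M=np.linalg.inv(np.array(cal['camera_from_world'])); o=M[:3,3]; p=world(cal,u,v,1.); d=p-o
    return o,d/np.linalg.norm(d)
def atz(cal,u,v,z):
    o,d=line(cal,u,v); return o+d*(z-o[2])/d[2]
def proj(cal,P):
    c=np.array(cal['camera_from_world'])@np.append(P,1.); x,y=c[0]/-c[2],-c[1]/-c[2]
    f=240/np.tan(np.radians(cal['fov_y'])/2); s=1+cal['k1']*(x*x+y*y)
    return np.array([cal['cx']+f*x*s,cal['cy']+f*y*s])
def tri(l1,l2):
    (o1,d1),(o2,d2)=l1,l2
    A=np.stack([d1,-d2],1); t=np.linalg.lstsq(A,o2-o1,rcond=None)[0]
    a,b=o1+d1*t[0],o2+d2*t[1]; return (a+b)/2,np.linalg.norm(a-b)
def crop(im,u0,v0,u1,v1,k): return cv2.resize(im[v0:v1,u0:u1],None,fx=k,fy=k,interpolation=cv2.INTER_CUBIC)
E
python3 - <<'E'
from h import *
for n in('scene','top'):
    im,d=env.capture(n); save(n+'0',im); np.savez('pics/'+n+'0.npz',im=im,d=d); c=env.get_calibration(n)
    M=np.linalg.inv(np.array(c['camera_from_world'])); print(n,c['fov_y'],c['cx'],c['cy'],c['k1'],M.round(3).tolist(), (d>0).mean())
print(env.read_state(), env.tips_ahead)
E
```

```text
scene 47.900145688351394 331.0571594569379 238.82192387869912 -0.05417832827005201 [[0.593, -0.52, 0.615, 1.231], [0.805, 0.362, -0.47, -0.628], [0.022, 0.774, 0.633, 0.83], [0.0, 0.0, 0.0, 1.0]] 0.991943359375
top 44.81351117595045 328.5437101664239 239.58683606987304 -0.13008168701753867 [[-0.013, 0.981, -0.195, 0.227], [-1.0, -0.014, -0.003, -0.081], [-0.005, 0.195, 0.981, 1.698], [0.0, 0.0, 0.0, 1.0]] 0.99587890625
{'time': 0.1, 'q': array([ 1.15958674e+00,  1.31103711e-01,  1.48914463e+00,  2.32305222e-05,
        1.52295753e+00, -8.54124784e-02]), 'joint_velocities': array([-0.00074419, -0.0029004 , -0.00017175,  0.00037043,  0.00138714,
       -0.0005845 ]), 'joint_torque': array([ 1.33746007e-04, -5.70939696e+01, -5.01949275e+01, -2.12780328e-04,
        7.86923716e-03,  1.12224761e-04]), 'tcp_pos': array([0.19183621, 0.56803136, 0.24135264]), 'ee_rot': array([-3.13998730e+00, -1.60738976e-04,  2.81579429e+00]), 'ft_force': array([-0.46568171, -1.20968711, -1.30475469]), 'moment': array([ 0.00581692, -0.05781807, -0.00110632]), 'finger_gap': 0.08536247806619951} 0.011
```

View pics/scene0.png

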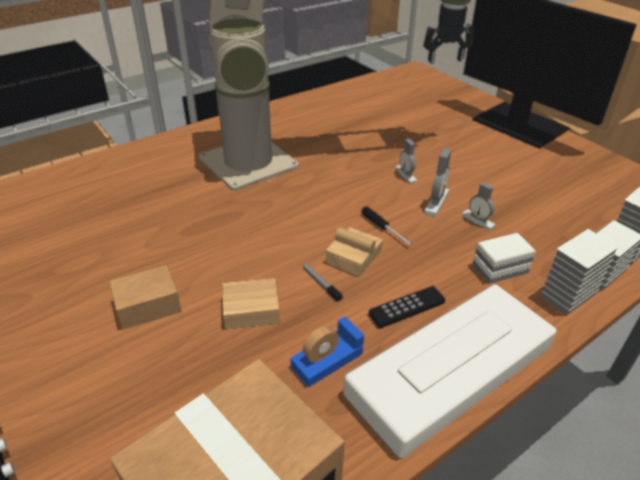

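View pics/top0.png

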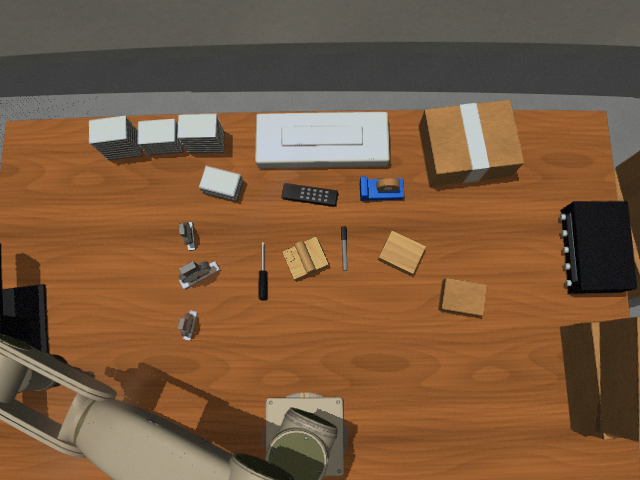

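Both views show three gauge look-alikes: scene (408,163), (440,182) and (481,207), which are top (189,325), (198,273) and (188,235). The middle one looks largest. The ridged block is at scene (355,250), top (305,257). The flat offcut is at scene (250,303), and the carton is at (145,296).

Run:
```python
from h import *
S=np.load('pics/scene0.npz');T=np.load('pics/top0.npz')
a=crop(S['im'],390,135,500,235,5); save('c1',a)
b=crop(T['im'],160,210,240,350,4); save('c2',b)
save('c3',crop(S['im'],310,215,400,285,8)); save('c4',crop(T['im'],270,225,340,290,8))
for n,D,box in(('scene',S,[(400,135,420,185),(425,145,455,215),(462,180,500,232),(322,222,388,278)]),('top',T,[(175,305,205,345),(172,252,225,292),(172,215,205,255),(278,230,332,285)])):
    c=env.get_calibration(n)
    for u0,v0,u1,v1 in box:
        P=np.array([world(c,u,v,D['d'][v,u]) for v in range(v0,v1) for u in range(u0,u1) if D['d'][v,u]>0])
        Q=P[P[:,2]>.012]; print(n,len(Q),Q.min(0).round(3),Q.max(0).round(3))
        hi=Q[Q[:,2]>Q[:,2].max()-.02]; print('   top',hi.mean(0).round(3),len(hi), 'desk',np.median(P[P[:,2]<.012][:,2]).round(4))
```

```text
scene 459 [0.287 0.31  0.012] [0.36  0.337 0.114]
   top [0.321 0.325 0.105] 88 desk 0.0012
scene 800 [0.441 0.247 0.012] [0.504 0.364 0.158]
   top [0.47  0.3   0.152] 134 desk 0.0009
scene 742 [0.54  0.32  0.012] [0.626 0.35  0.114]
   top [0.585 0.335 0.105] 125 desk 0.0013
scene 1777 [ 0.444 -0.116  0.012] [0.571 0.124 0.07 ]
   top [ 0.513 -0.012  0.062] 451 desk 0.0016
top 284 [0.264 0.309 0.012] [0.356 0.372 0.116]
   top [0.316 0.329 0.108] 78 desk 0.0006
top 634 [0.414 0.236 0.012] [0.528 0.387 0.164]
   top [0.462 0.306 0.155] 137 desk 0.0002
top 260 [0.528 0.303 0.012] [0.619 0.384 0.12 ]
   top [0.58  0.338 0.11 ] 68 desk 0.0005
top 1221 [ 0.443 -0.074  0.013] [0.586 0.06  0.074]
   top [ 0.506 -0.007  0.063] 293 desk 0.0002
```

View pics/c1.png

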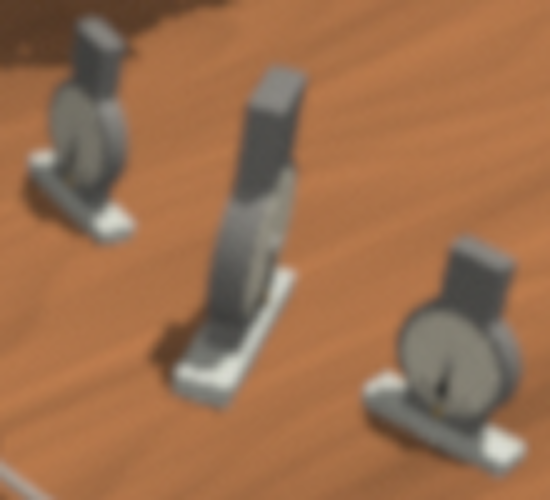

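View pics/c2.png

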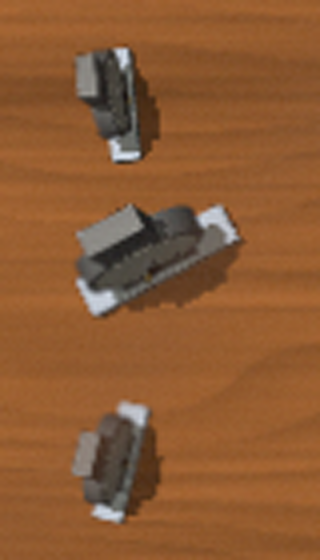

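View pics/c3.png

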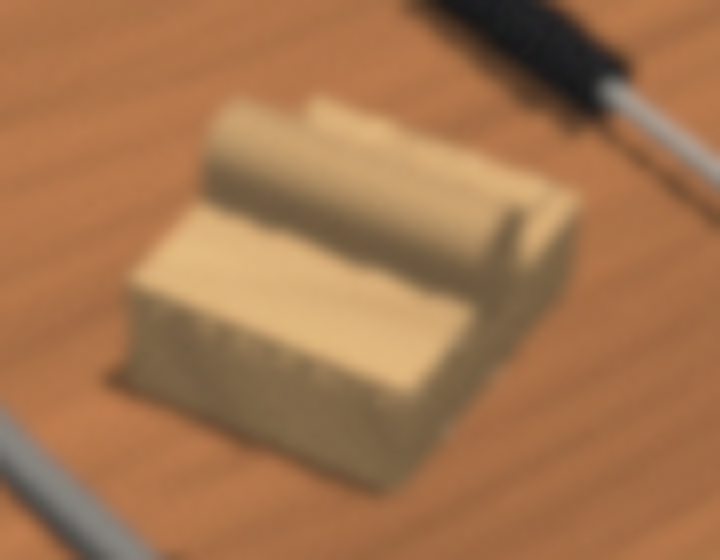

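View pics/c4.png

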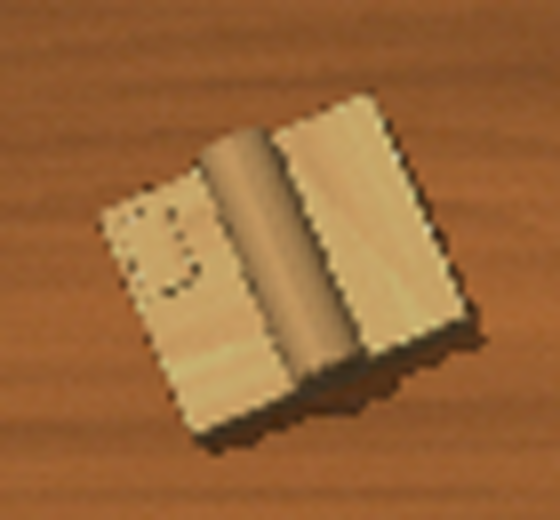

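Run:
```python
from h import *
S=np.load('pics/scene0.npz');T=np.load('pics/top0.npz')
save('d1',crop(S['im'],420,145,460,217,8)); save('d2',crop(T['im'],172,250,224,294,12))
```

```text
(no output)
```

View pics/d1.png

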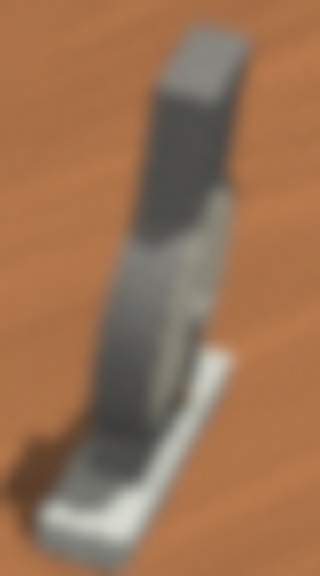

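View pics/d2.png

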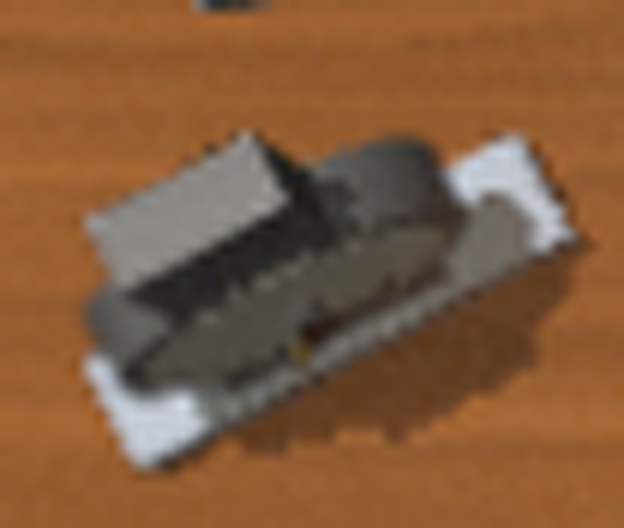

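```bash
cat >> h.py <<'E'
def un(u0,v0,k,x,y): return u0+(x+.5)/k-.5, v0+(y+.5)/k-.5
E
python3 - <<'E'
from h import *
from scipy.optimize import least_squares
ct,cs=env.get_calibration('top'),env.get_calibration('scene')
t=[un(172,250,12,*p) for p in [(85,225),(250,132),(292,190),(125,288)]]
s=[un(420,145,8,*p) for p in [(192,22),(255,40),(210,103),(155,88)]]
for p in t: print('top tab',atz(ct,*p,.156).round(4))
for p in s: print('sc tab',atz(cs,*p,.156).round(4))
ctr=lambda l:np.mean(l,0)
print('tri',tri(line(ct,*ctr(t)),line(cs,*ctr(s))))
tb=[un(172,250,12,*p) for p in [(88,368),(140,455),(572,232),(520,135)]]
for p in tb: print('top base',atz(ct,*p,.014).round(4))
for n,l in(('t',[atz(ct,*p,.156) for p in t]),('b',[atz(ct,*p,.014) for p in tb])):
    m=np.mean(l,0); print(n,m.round(4))
    d=[l[1]-l[0],l[2]-l[3]] if n=='t' else [l[2]-l[1],l[3]-l[0]]
    print([np.degrees(np.arctan2(e[1],e[0])).round(1) for e in d],[np.linalg.norm(e).round(4) for e in d])
l=[atz(cs,*p,.156) for p in s]
d=[l[2]-l[1],l[3]-l[0]];print([np.degrees(np.arctan2(e[1],e[0])).round(1) for e in d],[np.linalg.norm(e).round(4) for e in d],np.mean(l,0))
# mark
print('mark',atz(ct,*un(172,250,12,302,350),.027))
# ridge: points from depth
for n in('scene','top'):
    c=env.get_calibration(n);D=np.load(f'pics/{n}0.npz')['d']
    P=np.array([world(c,u,v,D[v,u]) for v in range(225,285) for u in (range(322,386) if n=='scene' else range(280,332)) if D[v,u]>0])
    P=P[(P[:,2]>.046)&(P[:,2]<.08)]
    def f(x): # axis: point (x0,y0), yaw, z, radius 14
        dd=(P[:,1]-x[1])*np.cos(x[0])-(P[:,0]-.51)*np.sin(x[0]); h=P[:,2]-x[2]
        return np.hypot(dd,np.maximum(h,0))-.014
    r=least_squares(f,[.37,-.01,.052],loss='soft_l1',f_scale=.001)
    q=(P[:,0]-.51)*np.cos(r.x[0])+(P[:,1]-r.x[1])*np.sin(r.x[0])
    print(n,len(P),np.degrees(r.x[0]),r.x[1:],'q',np.percentile(q,[1,50,99]),'z',P[:,2].max(),'res',np.abs(r.fun).mean())
E
```

```text
top tab [0.4605 0.3299 0.156 ]
top tab [0.4813 0.2927 0.156 ]
top tab [0.468  0.2827 0.156 ]
top tab [0.4461 0.3202 0.156 ]
sc tab [0.4446 0.3215 0.156 ]
sc tab [0.4638 0.3299 0.156 ]
sc tab [0.483  0.2899 0.156 ]
sc tab [0.4671 0.2822 0.156 ]
tri (array([0.46405972, 0.30654648, 0.15535705]), np.float64(1.3655748321801354e-05))
top base [0.4466 0.3657 0.014 ]
top base [0.425  0.3521 0.014 ]
top base [0.479  0.2464 0.014 ]
top base [0.5032 0.2598 0.014 ]
t [0.464  0.3064 0.156 ]
[np.float64(-60.8), np.float64(-59.7)] [np.float64(0.0426), np.float64(0.0434)]
b [0.4634 0.306  0.014 ]
[np.float64(-63.0), np.float64(-61.9)] [np.float64(0.1187), np.float64(0.1201)]
[np.float64(-64.3), np.float64(-60.2)] [np.float64(0.0444), np.float64(0.0452)] [0.46464006 0.30587951 0.156     ]
mark [0.44880281 0.3095426  0.027     ]
scene 508 22.799697574866162 [-0.00504008  0.05316937] q [-0.04708337  0.00163929  0.04292425] z 0.07027496529038568 res 0.0016731004131960955
top 351 22.333171421347675 [-0.00621022  0.05247285] q [-0.04872537 -0.003913    0.03942068] z 0.07396136435052636 res 0.004209536643886038
```

Choice: the middle object is the gauge (156 mm tall, base 120 mm), and the other two are only about 114 mm tall. Its pose is x=0.464, y=0.306, with gauge x at yaw 27.8°. The ridge runs at about 22.5°.

```bash
python3 -m pendant '[{"x":27.2,"y":-26.2,"az":-4.35,"hand":1},{"x":27.2,"y":-26.2,"az":-4.35},{"x":27.2,"y":-26.2,"az":-4.35},{"x":27.2,"y":-26.2,"az":-4.35},{"x":27.2,"y":-26.2,"az":-4.35},{"x":27.2,"y":-26.2,"az":-4.35},{"x":27.2,"y":-26.2,"az":-4.35},{"x":27.2,"y":-26.2,"az":-4.35},{"x":27.2,"y":-26.2,"az":-4.35},{"x":27.2,"y":-26.2,"az":-4.35},{"x":0},{"x":0}]' 60
```

```text
invalid input at $[0]: expected keys hand, x, y, z, ax, ay, az
```

```bash
python3 -m pendant '[{"hand":1,"x":27.2,"y":-26.2,"z":0,"ax":0,"ay":0,"az":-4.35},{"hand":1,"x":27.2,"y":-26.2,"z":0,"ax":0,"ay":0,"az":-4.35},{"hand":1,"x":27.2,"y":-26.2,"z":0,"ax":0,"ay":0,"az":-4.35},{"hand":1,"x":27.2,"y":-26.2,"z":0,"ax":0,"ay":0,"az":-4.35},{"hand":1,"x":27.2,"y":-26.2,"z":0,"ax":0,"ay":0,"az":-4.35},{"hand":1,"x":27.2,"y":-26.2,"z":0,"ax":0,"ay":0,"az":-4.35},{"hand":1,"x":27.2,"y":-26.2,"z":0,"ax":0,"ay":0,"az":-4.35},{"hand":1,"x":27.2,"y":-26.2,"z":0,"ax":0,"ay":0,"az":-4.35},{"hand":1,"x":27.2,"y":-26.2,"z":0,"ax":0,"ay":0,"az":-4.35},{"hand":1,"x":27.2,"y":-26.2,"z":0,"ax":0,"ay":0,"az":-4.35},{"hand":1,"x":0,"y":0,"z":0,"ax":0,"ay":0,"az":0},{"hand":1,"x":0,"y":0,"z":0,"ax":0,"ay":0,"az":0}]' 60
python3 - <<'E'
from h import *
im,d=env.capture('scene'); save('e1',crop(im,380,100,500,220,5))
E
```

```text
time: 1.3
tcp_pos: [0.4642, 0.3058, 0.2417]
ee_rot: [-3.14, -0.0, 2.055]
ft_force: [0.1, -0.0, -0.1]
finger_gap: 0.0853
```

View pics/e1.png

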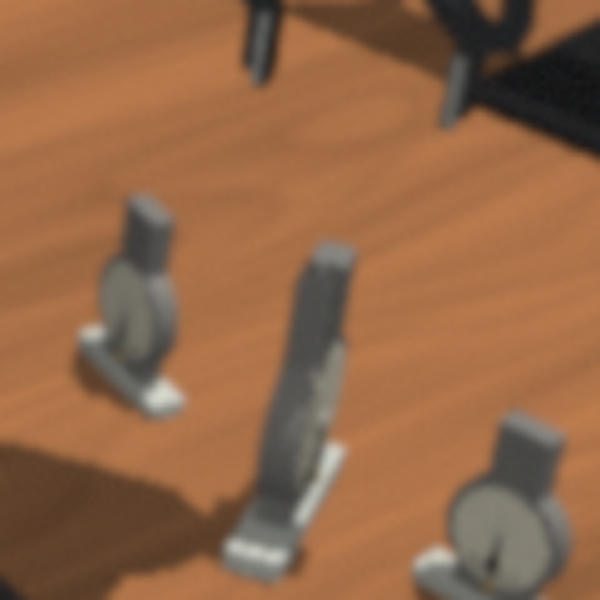

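The picture shows the fingers straddling the gauge with the tab between them at about (330,250). I'll descend and grip.

```bash
python3 -m pendant '[{"hand":1,"x":0,"y":0,"z":-28,"ax":0,"ay":0,"az":0},{"hand":1,"x":0,"y":0,"z":-28,"ax":0,"ay":0,"az":0},{"hand":1,"x":0,"y":0,"z":-28,"ax":0,"ay":0,"az":0},{"hand":1,"x":0,"y":0,"z":-28,"ax":0,"ay":0,"az":0},{"hand":1,"x":0,"y":0,"z":0,"ax":0,"ay":0,"az":0},{"hand":0,"x":0,"y":0,"z":0,"ax":0,"ay":0,"az":0},{"hand":0,"x":0,"y":0,"z":0,"ax":0,"ay":0,"az":0},{"hand":0,"x":0,"y":0,"z":0,"ax":0,"ay":0,"az":0},{"hand":0,"x":0,"y":0,"z":0,"ax":0,"ay":0,"az":0},{"hand":0,"x":0,"y":0,"z":0,"ax":0,"ay":0,"az":0},{"hand":0,"x":0,"y":0,"z":0,"ax":0,"ay":0,"az":0},{"hand":0,"x":0,"y":0,"z":0,"ax":0,"ay":0,"az":0},{"hand":0,"x":0,"y":0,"z":0,"ax":0,"ay":0,"az":0},{"hand":0,"x":0,"y":0,"z":0,"ax":0,"ay":0,"az":0}]' 80
python3 - <<'E'
from h import *
im,d=env.capture('scene'); save('e2',crop(im,380,100,500,220,5))
s=env.read_state();print(s['tcp_pos'],s['ee_rot'],s['ft_force'],s['moment'],s['finger_gap'])
E
```

```text
time: 2.75
tcp_pos: [0.4647, 0.3068, 0.1317]
ee_rot: [3.14, -0.0, 2.056]
ft_force: [-1.7, 0.1, 6.1]
finger_gap: 0.0189
[0.46469016 0.30681879 0.13168527] [ 3.13965279e+00 -1.47909092e-04  2.05654118e+00] [-1.64446114 -0.65080873  6.29274592] [-0.14253722  0.24291178  0.07965726] 0.0188106451429266
```

View pics/e2.png

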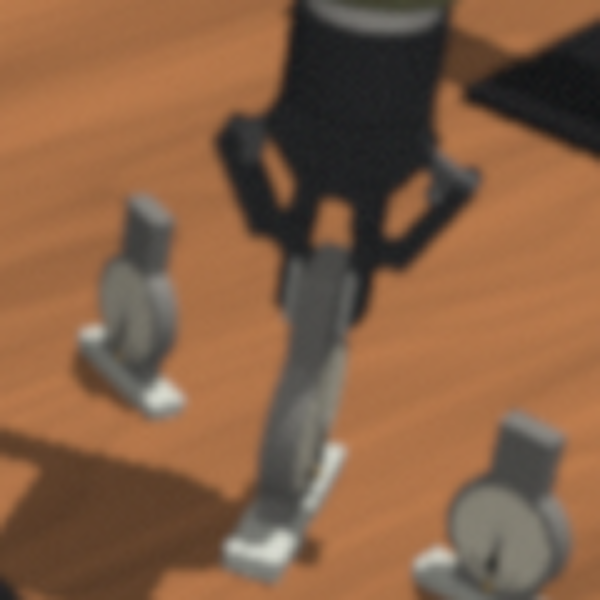

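Grip is good, with the gap at 18.8 mm on the 20 mm tab and the needle pocket undisturbed. Next I lift and carry it towards the scene camera, turned to face it, to read the mark.

```bash
python3 -m pendant '[{"hand":0,"x":0,"y":0,"z":20,"ax":0,"ay":0,"az":0},{"hand":0,"x":0,"y":0,"z":40,"ax":0,"ay":0,"az":0},{"hand":0,"x":0,"y":0,"z":40,"ax":0,"ay":0,"az":0},{"hand":0,"x":11.7,"y":-38.5,"z":14.7,"ax":0,"ay":0,"az":-3.93},{"hand":0,"x":11.7,"y":-38.5,"z":14.7,"ax":0,"ay":0,"az":-3.93},{"hand":0,"x":11.7,"y":-38.5,"z":14.7,"ax":0,"ay":0,"az":-3.93},{"hand":0,"x":11.7,"y":-38.5,"z":14.7,"ax":0,"ay":0,"az":-3.93},{"hand":0,"x":11.7,"y":-38.5,"z":14.7,"ax":0,"ay":0,"az":-3.93},{"hand":0,"x":11.7,"y":-38.5,"z":14.7,"ax":0,"ay":0,"az":-3.93},{"hand":0,"x":11.7,"y":-38.5,"z":14.7,"ax":0,"ay":0,"az":-3.93},{"hand":0,"x":11.7,"y":-38.5,"z":14.7,"ax":0,"ay":0,"az":-3.93},{"hand":0,"x":11.7,"y":-38.5,"z":14.7,"ax":0,"ay":0,"az":-3.93},{"hand":0,"x":11.7,"y":-38.5,"z":14.7,"ax":0,"ay":0,"az":-3.93},{"hand":0,"x":11.7,"y":-38.5,"z":14.7,"ax":0,"ay":0,"az":-3.93},{"hand":0,"x":11.7,"y":-38.5,"z":14.7,"ax":0,"ay":0,"az":-3.93},{"hand":0,"x":11.7,"y":-38.5,"z":14.7,"ax":0,"ay":0,"az":-3.93},{"hand":0,"x":11.7,"y":-38.5,"z":14.7,"ax":0,"ay":0,"az":-3.93},{"hand":0,"x":11.7,"y":-38.5,"z":14.7,"ax":0,"ay":0,"az":-3.93},{"hand":0,"x":0,"y":0,"z":0,"ax":0,"ay":0,"az":0},{"hand":0,"x":0,"y":0,"z":0,"ax":0,"ay":0,"az":0}]'
python3 - <<'E'
from h import *
im,d=env.capture('scene'); save('e3',im)
s=env.read_state();print(s['tcp_pos'],s['ee_rot'],s['ft_force'],s['moment'],s['finger_gap'],s['q'])
E
```

```text
time: 4.8
tcp_pos: [0.6396, -0.2724, 0.4488]
ee_rot: [-3.139, -0.0, 1.026]
ft_force: [0.1, 0.8, -3.5]
finger_gap: 0.0193
[ 0.63944703 -0.2711595   0.44932537] [-3.13925133e+00 -1.88106233e-04  1.02767266e+00] [ 0.49214833  0.50174734 -3.26063844] [ 0.04277923 -0.02997162 -0.02216814] 0.018970815897091996 [-4.75027752e-01  4.41187270e-01  7.43631718e-01  3.74890397e-04
  1.95909674e+00  6.82372329e-02]
```

View pics/e3.png

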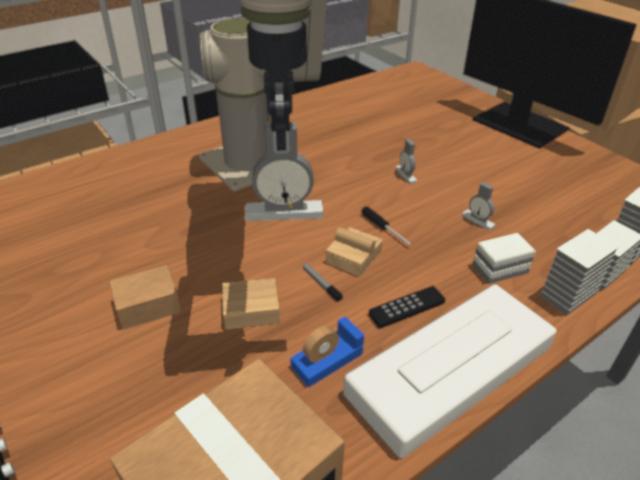

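The gauge hangs facing the camera, with the dial at (282,178) and its mark near (290,203). I'll let it settle, then average frames of the dial.

```bash
python3 -m pendant '[{"hand":0,"x":0,"y":0,"z":0,"ax":0,"ay":0,"az":0},{"hand":0,"x":0,"y":0,"z":0,"ax":0,"ay":0,"az":0},{"hand":0,"x":0,"y":0,"z":0,"ax":0,"ay":0,"az":0},{"hand":0,"x":0,"y":0,"z":0,"ax":0,"ay":0,"az":0},{"hand":0,"x":0,"y":0,"z":0,"ax":0,"ay":0,"az":0},{"hand":0,"x":0,"y":0,"z":0,"ax":0,"ay":0,"az":0},{"hand":0,"x":0,"y":0,"z":0,"ax":0,"ay":0,"az":0},{"hand":0,"x":0,"y":0,"z":0,"ax":0,"ay":0,"az":0},{"hand":0,"x":0,"y":0,"z":0,"ax":0,"ay":0,"az":0},{"hand":0,"x":0,"y":0,"z":0,"ax":0,"ay":0,"az":0},{"hand":0,"x":0,"y":0,"z":0,"ax":0,"ay":0,"az":0},{"hand":0,"x":0,"y":0,"z":0,"ax":0,"ay":0,"az":0}]'
python3 - <<'E'
from h import *
I=[env.capture('scene')[0].astype(float) for _ in range(6)]
print(np.std(I,0).mean())
im=np.mean(I,0).clip(0,255).astype(np.uint8); np.save('pics/m1.npy',np.mean(I,0)); save('e4',crop(im,235,120,330,225,7)[:700])
s=env.read_state();print(s['tcp_pos'],s['ee_rot'],s['time'])
E
python3 -c "
import cv2;a=cv2.imread('pics/e4.png');cv2.imwrite('pics/e4b.png',a[150:735])"
```

```text
time: 6.05
tcp_pos: [0.6395, -0.2711, 0.4508]
ee_rot: [-3.142, -0.0, 1.028]
ft_force: [0.3, -0.6, -4.3]
finger_gap: 0.0188
0.6164875120336321
[ 0.6395202  -0.27103523  0.45077295] [-3.14154238e+00  1.00181693e-05  1.02773467e+00] 6.35
```

View pics/e4b.png

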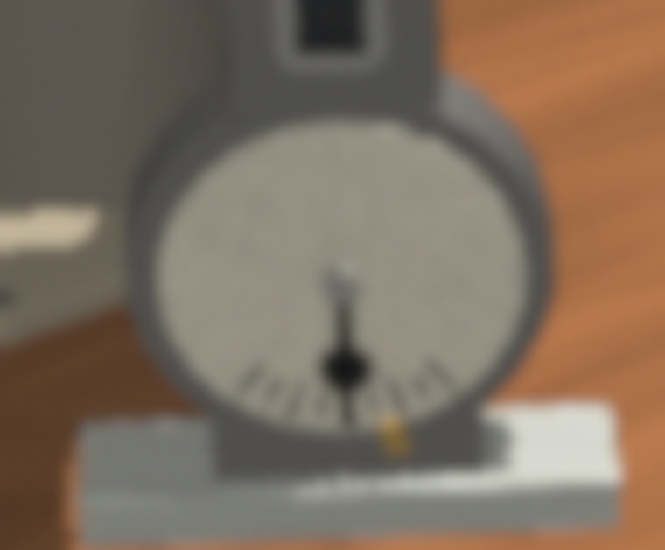

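The needle hangs at 0. The brass mark is right of it at crop (395,437), roughly +13 to 14° with +x towards the camera. I'll move a bit closer to the camera and roll the gauge −14° about its x to check by nulling.

```bash
python3 -m pendant '[{"hand":0,"x":17,"y":-10,"z":10,"ax":-2.99,"ay":1.81,"az":0},{"hand":0,"x":17,"y":-10,"z":10,"ax":-2.99,"ay":1.81,"az":0},{"hand":0,"x":17,"y":-10,"z":10,"ax":-3.0,"ay":1.81,"az":0},{"hand":0,"x":17,"y":-10,"z":10,"ax":-3.0,"ay":1.81,"az":0},{"hand":0,"x":0,"y":0,"z":0,"ax":0,"ay":0,"az":0},{"hand":0,"x":0,"y":0,"z":0,"ax":0,"ay":0,"az":0},{"hand":0,"x":0,"y":0,"z":0,"ax":0,"ay":0,"az":0},{"hand":0,"x":0,"y":0,"z":0,"ax":0,"ay":0,"az":0},{"hand":0,"x":0,"y":0,"z":0,"ax":0,"ay":0,"az":0},{"hand":0,"x":0,"y":0,"z":0,"ax":0,"ay":0,"az":0},{"hand":0,"x":0,"y":0,"z":0,"ax":0,"ay":0,"az":0},{"hand":0,"x":0,"y":0,"z":0,"ax":0,"ay":0,"az":0},{"hand":0,"x":0,"y":0,"z":0,"ax":0,"ay":0,"az":0},{"hand":0,"x":0,"y":0,"z":0,"ax":0,"ay":0,"az":0},{"hand":0,"x":0,"y":0,"z":0,"ax":0,"ay":0,"az":0},{"hand":0,"x":0,"y":0,"z":0,"ax":0,"ay":0,"az":0},{"hand":0,"x":0,"y":0,"z":0,"ax":0,"ay":0,"az":0},{"hand":0,"x":0,"y":0,"z":0,"ax":0,"ay":0,"az":0},{"hand":0,"x":0,"y":0,"z":0,"ax":0,"ay":0,"az":0},{"hand":0,"x":0,"y":0,"z":0,"ax":0,"ay":0,"az":0}]'
python3 - <<'E'
from h import *
from scipy.spatial.transform import Rotation as Ro
I=[env.capture('scene')[0].astype(float) for _ in range(6)]
im=np.mean(I,0).clip(0,255).astype(np.uint8); np.save('pics/m2.npy',np.mean(I,0))
s=env.read_state();print(s['tcp_pos'],s['ee_rot'],s['time'])
R=Ro.from_euler('xyz',s['ee_rot']).as_matrix(); print(R.round(4))
c=env.get_calibration('scene'); u,v=proj(c,s['tcp_pos']+R[:,2]*.066).astype(int); print(u,v)
save('f1',crop(im,u-50,v-40,u+50,v+40,8)); print(u-50,v-40)
save('f0',im)
E
```

```text
time: 8.35
tcp_pos: [0.6957, -0.3066, 0.4834]
ee_rot: [3.134, 0.226, 1.029]
ft_force: [0.2, -0.1, -3.7]
finger_gap: 0.019
[ 0.69570352 -0.30658937  0.48337716] [3.13417755 0.22602477 1.02924283] 8.65
[[ 0.5024  0.8577 -0.1092]
 [ 0.8351 -0.514  -0.1959]
 [-0.2241  0.0072 -0.9745]]
271 183
221 143
```

View pics/f1.png

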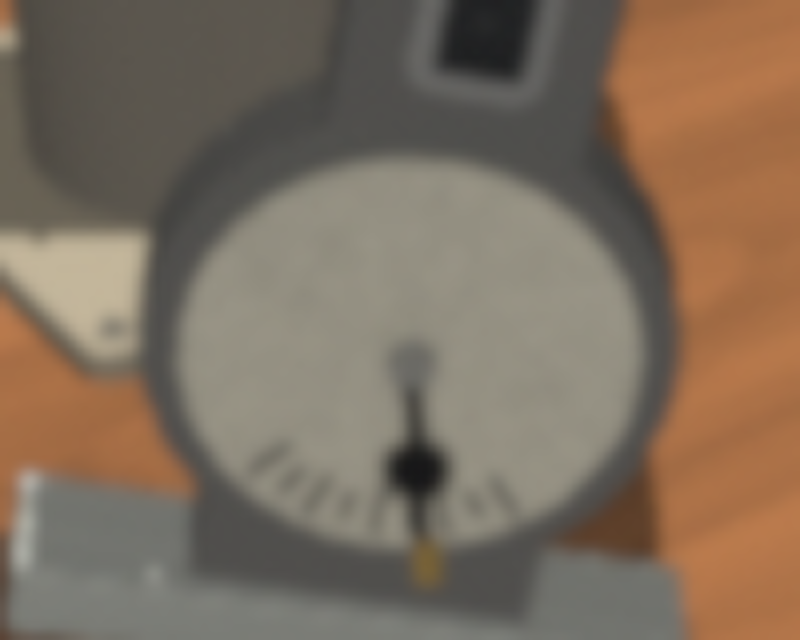

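```bash
cat >> h.py <<'E'
from scipy.spatial.transform import Rotation as Ro
def plane(c,u,v,s,xo,flip=1):
    """pixel -> gauge-face coordinates (y right, z up, mm rel. dial centre) ; gauge x = +tool y*flip"""
    R=Ro.from_euler('xyz',s['ee_rot']).as_matrix(); gx=flip*R[:,1]; gz=-R[:,2]; gy=np.cross(gz,gx)
    C=s['tcp_pos']+R[:,2]*.066+gx*xo
    o,d=line(c,u,v); t=(C-o)@gx/(d@gx); p=o+t*d-C
    return np.array([p@gy,p@gz])*1e3
def blobs(im,c,s,xo=.012):
    """yellow mark centroid & dark needle pixels in gauge coordinates"""
    f=im.astype(float); r,g,b=f[...,0],f[...,1],f[...,2]
    u0,v0=proj(c,s['tcp_pos']+Ro.from_euler('xyz',s['ee_rot']).as_matrix()[:,2]*.066)
    V,U=np.mgrid[0:480,0:640]; out={}
    P={}
    box=(abs(U-u0)<45)&(abs(V-v0)<45)
    idx=np.argwhere(box); co=np.array([plane(c,u,v,s,xo) for v,u in idx])
    return idx,co,f[idx[:,0],idx[:,1]]
E
python3 - <<'E'
from h import *
c=env.get_calibration('scene'); s=env.read_state()
im=np.load('pics/m2.npy')
for xo in(.010,.012):
    P=lambda x,y:plane(c,*un(221,143,8,x,y),s,xo).round(2)
    for n,p in dict(pivot=(410,362),bob=(416,468),tip=(419,535),mark=(428,565),dialL=(178,352),dialR=(645,352),dialT=(418,155),dialB=(405,550)).items(): print(xo,n,P(*p))
idx,co,f=blobs(im,c,s)
y=(f[:,0]-f[:,2]); rr=np.hypot(co[:,0],co[:,1])
m=(y>45)&(rr>30)&(rr<50)&(abs(np.degrees(np.arctan2(co[:,0],-co[:,1])))<30)
print(idx[m],y[m])
w=np.clip(y-25,0,None)*((rr>32)&(rr<50)&(abs(co[:,0]-12)<8))
print('mark centroid',(w[:,None]*co).sum(0)/w.sum(), (w[:,None]*idx).sum(0)/w.sum())
lum=f.mean(1); k=np.clip(110-lum,0,None)*((rr<32)&(rr>6)&(abs(co[:,0]-6)<7))
for r0,r1 in((8,14),(14,20),(20,26),(26,33)):
    kk=k*((rr>=r0)&(rr<r1)); print(r0,(kk[:,None]*co).sum(0)/kk.sum(),(kk[:,None]*idx).sum(0)/kk.sum())
E
```

```text
0.01 pivot [ 0.81 -0.14]
0.01 bob [  5.72 -21.42]
0.01 tip [  8.77 -35.31]
0.01 mark [ 11.48 -41.4 ]
0.01 dialL [-37.75  -5.21]
0.01 dialR [39.55  9.1 ]
0.01 dialT [-5.13 39.9 ]
0.01 dialB [  6.95 -38.91]
0.012 pivot [0.56 1.16]
0.012 bob [  5.45 -20.06]
0.012 tip [  8.49 -33.9 ]
0.012 mark [ 11.19 -39.97]
0.012 dialL [-37.88  -3.9 ]
0.012 dialR [39.17 10.37]
0.012 dialT [-5.37 41.06]
0.012 dialB [  6.68 -37.49]
[[211 273]
 [211 274]
 [212 273]
 [212 274]
 [212 275]
 [213 273]
 [213 274]
 [213 275]
 [214 273]
 [214 274]
 [214 275]
 [215 274]] [45.33333333 50.66666667 53.83333333 60.16666667 48.16666667 54.83333333
 62.16666667 51.         51.16666667 59.33333333 50.         48.33333333]
mark centroid [ 10.87794167 -39.4234672 ] [212.84101382 273.90975422]
8 [  3.46529655 -10.96437694] [195.45288604 272.32585101]
14 [  4.89571218 -16.93733604] [199.16045664 272.57364833]
20 [  5.8634393  -21.94227954] [202.21256673 272.61411147]
26 [  7.69321189 -27.3851848 ] [205.58522434 273.21376998]
```

Run:
```python
from h import *
c=env.get_calibration('scene')
def go(im,s,xo,ph):
    idx,co,f=blobs(im,c,s,xo); y=f[:,0]-f[:,2]
    ang=np.degrees(np.arctan2(co[:,0],-co[:,1])); rr=np.hypot(*co.T)
    w=np.clip(y-30,0,None)*((rr>34)&(rr<50)&(abs(ang-14)<9)); mk=(w[:,None]*co).sum(0)/w.sum()
    # dial ellipse: bright beige mask
    d=(f.mean(1)>110)&(rr<41); lum=f.mean(1)
    # pivot from dial edge: threshold boundary fit circle R unknown
    pts=[]
    for a in np.radians(np.arange(-120,121,4)+180):
        ray=np.array([[r*np.sin(a),-r*np.cos(a)] for r in np.arange(30,46,.25)])
        from scipy.interpolate import griddata
        pts.append((a,ray))
    L=griddata(co,lum,np.concatenate([r for a,r in pts])).reshape(len(pts),-1)
    E=[]
    for (a,ray),l in zip(pts,L):
        j=np.argmin(np.diff(np.convolve(l,np.ones(5)/5,'valid')))+2; E.append(ray[j])
    E=np.array(E)
    from scipy.optimize import least_squares
    r=least_squares(lambda x:np.hypot(E[:,0]-x[0],E[:,1]-x[1])-x[2],[0,0,39],loss='soft_l1',f_scale=.5)
    cen=r.x[:2]; q=mk-cen
    k=np.clip(95-lum,0,None)*((rr<34)&(rr>5)&(abs(ang-ph)<14)); 
    p=co-cen; pa=np.arctan2((k*p[:,0]).sum(),-(k*p[:,1]).sum())
    print(xo,'centre',cen.round(2),'R',r.x[2].round(2),'mark r %.1f ang %.2f'%(np.hypot(*q),np.degrees(np.arctan2(q[0],-q[1]))),'needle %.2f'%np.degrees(pa))
s1=dict(tcp_pos=np.array([0.6395202,-0.27103523,0.45077295]),ee_rot=np.array([-3.14154238e+00,1.00181693e-05,1.02773467e+00]))
s2=env.read_state()
for xo in(.010,.011,.012): go(np.load('pics/m1.npy'),s1,xo,0); go(np.load('pics/m2.npy'),s2,xo,13)
```

```text
0.01 centre [0.87 0.74] R 39.24 mark r 41.8 ang 13.56 needle -0.54
0.01 centre [0.7 0.5] R 39.14 mark r 42.8 ang 14.21 needle 13.04
0.011 centre [0.79 1.3 ] R 39.18 mark r 41.7 ang 13.69 needle -0.35
0.011 centre [0.76 1.13] R 39.09 mark r 42.6 ang 13.97 needle 12.46
0.012 centre [0.73 1.91] R 39.14 mark r 41.6 ang 13.78 needle -0.20
0.012 centre [0.63 1.74] R 39.0 mark r 42.5 ang 13.98 needle 12.48
```

```bash
python3 -m pendant '[{"hand":0,"x":-12,"y":7,"z":-5,"ax":-0.5,"ay":0.3,"az":0},{"hand":0,"x":-12,"y":7,"z":-5,"ax":-0.5,"ay":0.3,"az":0},{"hand":0,"x":0,"y":0,"z":0,"ax":0,"ay":0,"az":0},{"hand":0,"x":0,"y":0,"z":0,"ax":0,"ay":0,"az":0},{"hand":0,"x":0,"y":0,"z":0,"ax":0,"ay":0,"az":0},{"hand":0,"x":0,"y":0,"z":0,"ax":0,"ay":0,"az":0},{"hand":0,"x":0,"y":0,"z":0,"ax":0,"ay":0,"az":0},{"hand":0,"x":0,"y":0,"z":0,"ax":0,"ay":0,"az":0},{"hand":0,"x":0,"y":0,"z":0,"ax":0,"ay":0,"az":0},{"hand":0,"x":0,"y":0,"z":0,"ax":0,"ay":0,"az":0},{"hand":0,"x":0,"y":0,"z":0,"ax":0,"ay":0,"az":0},{"hand":0,"x":0,"y":0,"z":0,"ax":0,"ay":0,"az":0},{"hand":0,"x":0,"y":0,"z":0,"ax":0,"ay":0,"az":0},{"hand":0,"x":0,"y":0,"z":0,"ax":0,"ay":0,"az":0},{"hand":0,"x":0,"y":0,"z":0,"ax":0,"ay":0,"az":0}]'
python3 - <<'E'
from h import *
I=[env.capture('scene')[0].astype(float) for _ in range(8)]
im=np.mean(I,0).clip(0,255).astype(np.uint8); np.save('pics/m3.npy',np.mean(I,0))
s=env.read_state();print(s['tcp_pos'],s['ee_rot'],s['time'])
R=Ro.from_euler('xyz',s['ee_rot']).as_matrix(); print(R.round(4),np.degrees(np.arccos(-R[2,2])))
c=env.get_calibration('scene'); u,v=proj(c,s['tcp_pos']+R[:,2]*.066).astype(int); print(u,v)
save('f2',crop(im,u-25,v-5,u+25,v+35,14)); print(u-25,v-5)
for xo in(.010,.012):
    P=lambda x,y:plane(c,*un(221,143,8,x,y),s,xo).round(2)
E
```

```text
time: 10.15
tcp_pos: [0.6745, -0.2941, 0.4749]
ee_rot: [3.134, 0.245, 1.029]
ft_force: [-0.1, 0.3, -4.1]
finger_gap: 0.0191
[ 0.67455661 -0.29415703  0.47485963] [3.13411821 0.24469311 1.02917593] 10.55
[[ 0.5002  0.8578 -0.1185]
 [ 0.8313 -0.514  -0.2114]
 [-0.2423  0.0073 -0.9702]] 14.026290805799146
270 178
245 173
```

View pics/f2.png

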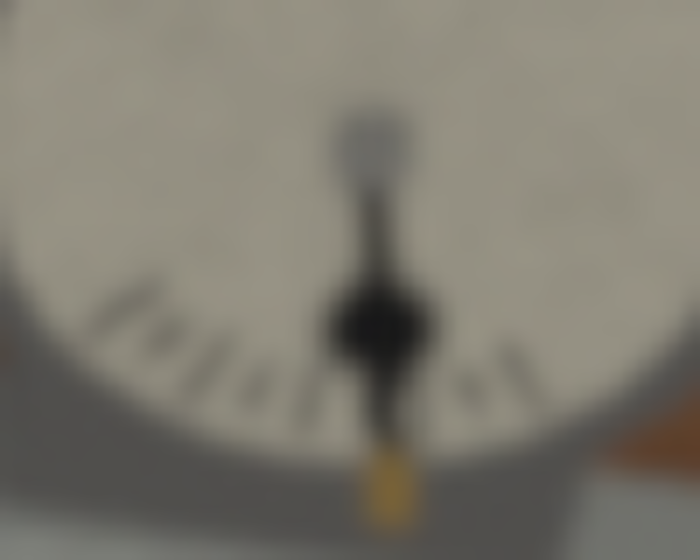

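Run:
```python
from h import *
ct,cs=env.get_calibration('top'),env.get_calibration('scene')
P=[atz(ct,*un(270,225,8,*p),.037) for p in [(105,213),(372,92),(468,312),(200,437)]]
for p in P: print(p.round(4))
d=lambda a,b:(np.degrees(np.arctan2(*(a-b)[1::-1])).round(2),np.linalg.norm(a-b).round(4))
print(np.mean(P,0),d(P[0],P[3]),d(P[1],P[2]),d(P[0],P[1]),d(P[3],P[2]))
# crest at far/near ends (top of ridge end faces): ridge crest line centre pixels
a=atz(ct,*un(270,225,8,235,138),.066);b=atz(ct,*un(270,225,8,325,372),.060);print('ridge ends top',a,b,(a+b)/2,d(a,b))
# scene corners (310,215,8): left shoulder top corners (130,285),(405,392),(475,312),(200,205)
Q=[atz(cs,*un(310,215,8,*p),.037) for p in [(132,283),(407,390)]]
for p in Q: print('sc',p.round(4))
a=atz(cs,*un(310,215,8,235,98),.066);b=atz(cs,*un(310,215,8,512,205),.066);print('scene crest ends',a,b,(a+b)/2,d(a,b))
# box overlay with model
from itertools import product
yaw=np.radians(22.3)
for n,c,u0,v0,w,h in(('scene',cs,310,215,90,70),('top',ct,270,225,70,65)):
    im=np.load(f'pics/{n}0.npz')['im'][:,:,::-1]; im=cv2.resize(im[v0:v0+h,u0:u0+w],None,fx=8,fy=8,interpolation=cv2.INTER_CUBIC)
    cx,cy=.507,-.0070
    W=lambda x,y,z:((proj(c,[cx+x*np.cos(yaw)-y*np.sin(yaw),cy+x*np.sin(yaw)+y*np.cos(yaw),z])-[u0,v0]+.5)*8-.5).astype(int).tolist()
    for sx in(-.045,.045): cv2.polylines(im,[np.array([W(sx,.014*np.sin(t),.052+.014*np.cos(t)) for t in np.linspace(-1.57,1.57,20)])],False,(0,0,255),1)
    for y,z in((0,.066),(.055,.037),(-.055,.037),(-.014,.037),(.014,.037),(-.014,.052),(.014,.052)): cv2.line(im,W(-.045,y,z),W(.045,y,z),(255,0,0) if z!=.066 else(0,255,0),1)
    cv2.polylines(im,[np.array([W(x,y,0) for x,y in((-.045,-.055),(.045,-.055),(.045,.055),(-.045,.055))])],True,(255,0,255),1)
    cv2.imwrite(f'pics/ov_{n}.png',im)
```

```text
[0.5252 0.0574 0.037 ]
[ 0.5686 -0.0399  0.037 ]
[ 0.4871 -0.0738  0.037 ]
[0.4429 0.0231 0.037 ]
[ 0.50594439 -0.00830386  0.037     ] (np.float64(22.65), np.float64(0.0891)) (np.float64(22.59), np.float64(0.0883)) (np.float64(114.06), np.float64(0.1066)) (np.float64(114.5), np.float64(0.1065))
ridge ends top [0.54656023 0.00851955 0.066     ] [ 0.46260314 -0.02284989  0.06      ] [ 0.50458169 -0.00716517  0.063     ] (np.float64(20.49), np.float64(0.0898))
sc [ 0.4857 -0.0719  0.037 ]
sc [ 0.5657 -0.0365  0.037 ]
scene crest ends [ 0.46359246 -0.01993047  0.066     ] [0.54650907 0.01444101 0.066     ] [ 0.50505077 -0.00274473  0.066     ] (np.float64(-157.48), np.float64(0.0898))
```

View pics/ov_scene.png

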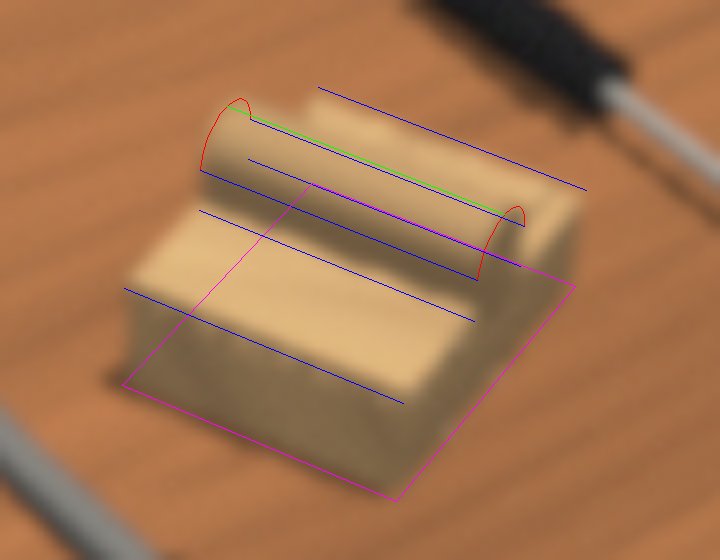

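View pics/ov_top.png

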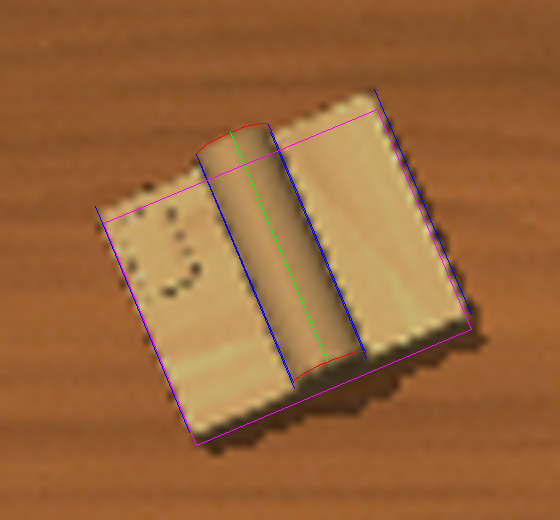

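The overlay fits within about 1 mm, so ridge centre is (0.506,−0.0065) at yaw 22.5°. The mark reads 14.25°. Next I compute the target pose and the moves.

```bash
cat > tgt.py <<'E'
from h import *
def target(cx=.506,cy=-.0065,yaw=22.5,roll=14.25,h=.1313,up=0):
    y=np.radians(yaw); gx=np.array([np.cos(y),np.sin(y),0]); R=Ro.from_rotvec(-np.radians(roll)*gx)
    gz=R.apply([0,0,1.]); T=np.stack([np.cross(gx,-gz),gx,-gz],1)
    p=np.array([cx,cy,.052])+(.014+h)*gz+[0,0,up]
    return p,Ro.from_matrix(T)
def delta(**k):
    s=env.read_state(); p,T=target(**k); Rc=Ro.from_euler('xyz',s['ee_rot'])
    print('t',s['time'],'tcp',s['tcp_pos'].round(4),'->',p.round(4),'shift mm',((p-s['tcp_pos'])*1e3).round(2),'rot deg',np.degrees((T*Rc.inv()).as_rotvec()).round(3),'F',s['ft_force'].round(2),'M',s['moment'].round(2))
E
python3 -c "
from tgt import *
delta(up=.05)"
```

```text
t 10.55 tcp [ 0.6746 -0.2942  0.4749] -> [0.4923 0.0265 0.2428] shift mm [-182.24  320.7  -232.03] rot deg [-0.206  0.447 53.428] F [ 0.88  0.18 -2.62] M [ 0.3  -0.19  0.04]
```

```bash
python3 -m pendant '[{"hand":0,"x":-13,"y":22.9,"z":-16.6,"ax":0,"ay":0.03,"az":3.82},{"hand":0,"x":-13,"y":22.9,"z":-16.6,"ax":0,"ay":0.03,"az":3.82},{"hand":0,"x":-13,"y":22.9,"z":-16.6,"ax":0,"ay":0.03,"az":3.82},{"hand":0,"x":-13,"y":22.9,"z":-16.6,"ax":0,"ay":0.03,"az":3.82},{"hand":0,"x":-13,"y":22.9,"z":-16.6,"ax":0,"ay":0.03,"az":3.82},{"hand":0,"x":-13,"y":22.9,"z":-16.6,"ax":0,"ay":0.03,"az":3.82},{"hand":0,"x":-13,"y":22.9,"z":-16.6,"ax":0,"ay":0.03,"az":3.82},{"hand":0,"x":-13,"y":22.9,"z":-16.6,"ax":0,"ay":0.03,"az":3.82},{"hand":0,"x":-13,"y":22.9,"z":-16.6,"ax":0,"ay":0.03,"az":3.82},{"hand":0,"x":-13,"y":22.9,"z":-16.6,"ax":0,"ay":0.03,"az":3.82},{"hand":0,"x":-13,"y":22.9,"z":-16.6,"ax":0,"ay":0.03,"az":3.82},{"hand":0,"x":-13,"y":22.9,"z":-16.6,"ax":0,"ay":0.03,"az":3.82},{"hand":0,"x":-13,"y":22.9,"z":-16.6,"ax":0,"ay":0.03,"az":3.82},{"hand":0,"x":-13,"y":22.9,"z":-16.6,"ax":0,"ay":0.03,"az":3.82},{"hand":0,"x":0,"y":0,"z":0,"ax":0,"ay":0,"az":0},{"hand":0,"x":0,"y":0,"z":0,"ax":0,"ay":0,"az":0},{"hand":0,"x":0,"y":0,"z":0,"ax":0,"ay":0,"az":0},{"hand":0,"x":0,"y":0,"z":0,"ax":0,"ay":0,"az":0}]'
python3 - <<'E'
from tgt import *
delta(up=.05)
im,_=env.capture('scene');save('g1',crop(im,270,80,430,200,5)); im,_=env.capture('scene');save('g1',crop(im,290,160,430,290,5));im,_=env.capture('top');save('g2',crop(im,230,180,350,300,6));
E
```

```text
time: 12.35
tcp_pos: [0.4955, 0.0227, 0.2461]
ee_rot: [3.14, 0.246, 1.954]
ft_force: [0.5, 0.2, -3.6]
finger_gap: 0.0191
t 12.35 tcp [0.4955 0.0227 0.2461] -> [0.4923 0.0265 0.2428] shift mm [-3.23  3.88 -3.31] rot deg [-0.178  0.044  0.525] F [ 0.5   0.22 -3.63] M [ 0.33  0.13 -0.02]
```

View pics/g1.png

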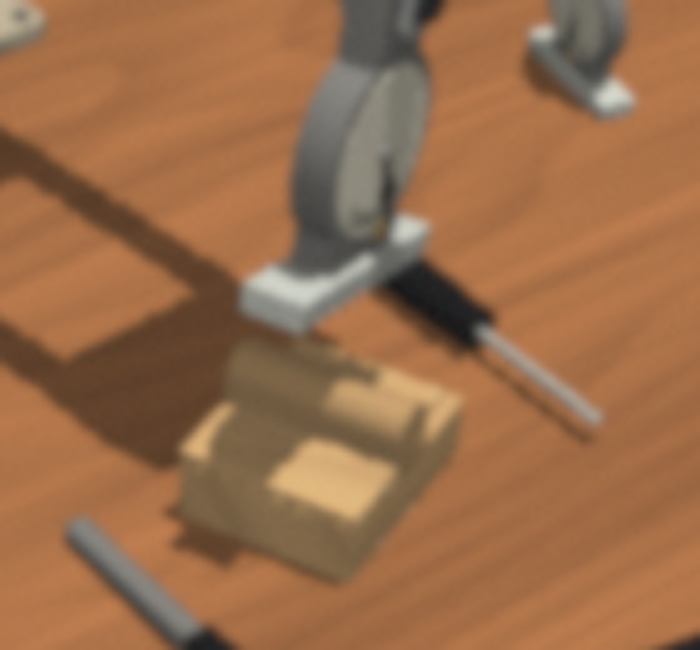

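View pics/g2.png

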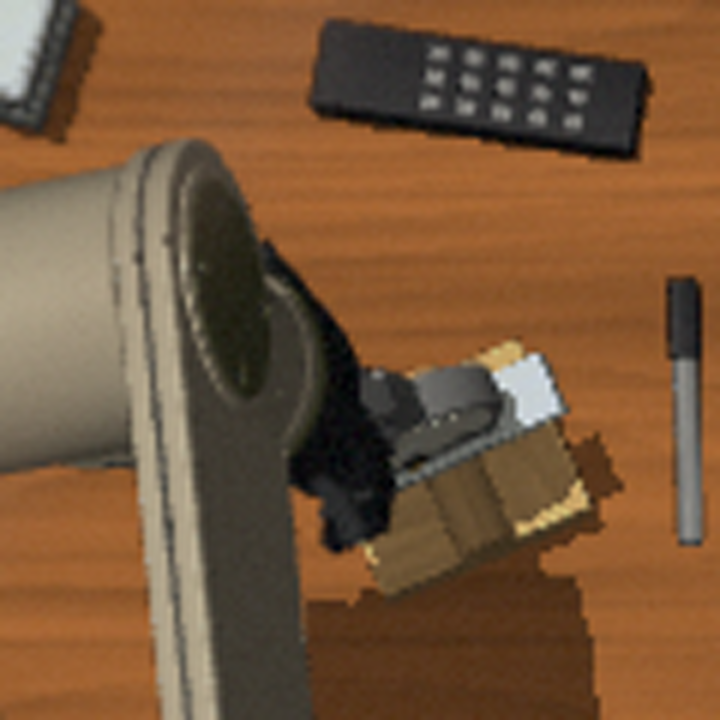

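The gauge hangs above the ridge, square and tilted the right way, with the needle on the tab at g1 (383,225). I'll descend to just above contact and correct the residual.

```bash
python3 -m pendant '[{"hand":0,"x":-1.6,"y":1.9,"z":-12,"ax":-0.09,"ay":0.02,"az":0.26},{"hand":0,"x":-1.6,"y":2,"z":-12,"ax":-0.09,"ay":0.02,"az":0.26},{"hand":0,"x":0,"y":0,"z":-12,"ax":0,"ay":0,"az":0},{"hand":0,"x":0,"y":0,"z":-10,"ax":0,"ay":0,"az":0},{"hand":0,"x":0,"y":0,"z":0,"ax":0,"ay":0,"az":0},{"hand":0,"x":0,"y":0,"z":0,"ax":0,"ay":0,"az":0},{"hand":0,"x":0,"y":0,"z":0,"ax":0,"ay":0,"az":0},{"hand":0,"x":0,"y":0,"z":0,"ax":0,"ay":0,"az":0}]'
python3 -c "
from tgt import *
delta(up=0)
im,_=env.capture('scene');save('g3',crop(im,300,180,410,290,6))"
```

```text
time: 13.3
tcp_pos: [0.492, 0.0272, 0.1998]
ee_rot: [-3.141, 0.249, 1.965]
ft_force: [0.1, -0.1, -3.5]
finger_gap: 0.0189
t 13.3 tcp [0.492  0.0272 0.1998] -> [0.4923 0.0265 0.1928] shift mm [ 0.34 -0.65 -7.01] rot deg [-0.004 -0.022 -0.075] F [ 0.07 -0.15 -3.47] M [0.33 0.08 0.02]
```

View pics/g3.png

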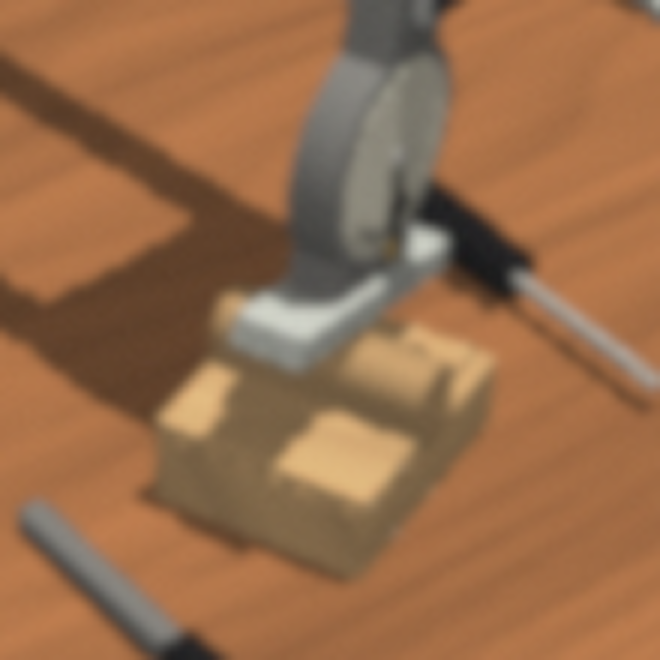

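```bash
python3 -m pendant '[{"hand":0,"x":0.2,"y":-0.3,"z":-3,"ax":0,"ay":0,"az":-0.04},{"hand":0,"x":0.1,"y":-0.3,"z":-2,"ax":0,"ay":0,"az":-0.04},{"hand":0,"x":0,"y":0,"z":0,"ax":0,"ay":0,"az":0},{"hand":0,"x":0,"y":0,"z":0,"ax":0,"ay":0,"az":0},{"hand":0,"x":0,"y":0,"z":0,"ax":0,"ay":0,"az":0}]'
python3 -c "
from tgt import *
delta(up=0)"
python3 -m pendant '[{"hand":0,"x":0,"y":0,"z":-1,"ax":0,"ay":0,"az":0},{"hand":0,"x":0,"y":0,"z":0,"ax":0,"ay":0,"az":0},{"hand":0,"x":0,"y":0,"z":0,"ax":0,"ay":0,"az":0},{"hand":0,"x":0,"y":0,"z":0,"ax":0,"ay":0,"az":0}]'
python3 -c "
from tgt import *
delta(up=0)"
```

```text
time: 13.85
tcp_pos: [0.4918, 0.0266, 0.1941]
ee_rot: [-3.14, 0.248, 1.964]
ft_force: [-0.4, -0.3, -3.1]
finger_gap: 0.0189
t 13.85 tcp [0.4918 0.0266 0.1941] -> [0.4923 0.0265 0.1928] shift mm [ 0.53 -0.05 -1.24] rot deg [ 0.001 -0.098  0.001] F [-0.43 -0.33 -3.06] M [0.3  0.16 0.01]
time: 14.25
tcp_pos: [0.4918, 0.0266, 0.1931]
ee_rot: [-3.14, 0.248, 1.964]
ft_force: [0.6, 0.2, -3.4]
finger_gap: 0.019
t 14.25 tcp [0.4918 0.0266 0.1931] -> [0.4923 0.0265 0.1928] shift mm [ 0.51 -0.04 -0.25] rot deg [-0.    -0.094  0.004] F [ 0.6   0.17 -3.4 ] M [0.33 0.12 0.  ]
```

Not in contact yet. I'll go down in 0.5 mm steps along the gauge axis, watching force.

```bash
python3 -m pendant '[{"hand":0,"x":0.1,"y":-0.1,"z":-0.5,"ax":0,"ay":0,"az":0},{"hand":0,"x":0,"y":0,"z":0,"ax":0,"ay":0,"az":0},{"hand":0,"x":0,"y":0,"z":0,"ax":0,"ay":0,"az":0}]'
python3 -m pendant '[{"hand":0,"x":0.1,"y":-0.1,"z":-0.5,"ax":0,"ay":0,"az":0},{"hand":0,"x":0,"y":0,"z":0,"ax":0,"ay":0,"az":0},{"hand":0,"x":0,"y":0,"z":0,"ax":0,"ay":0,"az":0}]'
python3 -c "
from tgt import *
delta(up=0)"
```

```text
time: 14.55
tcp_pos: [0.492, 0.0265, 0.193]
ee_rot: [-3.14, 0.248, 1.964]
ft_force: [-2.6, 1.2, 2.4]
finger_gap: 0.0192
time: 14.85
tcp_pos: [0.4922, 0.0265, 0.193]
ee_rot: [-3.141, 0.248, 1.964]
ft_force: [-3.7, 2.3, 5.5]
finger_gap: 0.0193
t 14.85 tcp [0.4922 0.0265 0.193 ] -> [0.4923 0.0265 0.1928] shift mm [ 0.1   0.07 -0.14] rot deg [-0.001 -0.052  0.008] F [-3.73  2.25  5.52] M [ 0.1   1.   -0.28]
```

Contact found: Fz rose by about 9 N at the predicted height. I'll relax the sideways push a little, let it settle and look.

```bash
python3 -m pendant '[{"hand":0,"x":-0.2,"y":0.1,"z":0,"ax":0,"ay":0,"az":0},{"hand":0,"x":0,"y":0,"z":0,"ax":0,"ay":0,"az":0},{"hand":0,"x":0,"y":0,"z":0,"ax":0,"ay":0,"az":0},{"hand":0,"x":0,"y":0,"z":0,"ax":0,"ay":0,"az":0},{"hand":0,"x":0,"y":0,"z":0,"ax":0,"ay":0,"az":0},{"hand":0,"x":0,"y":0,"z":0,"ax":0,"ay":0,"az":0},{"hand":0,"x":0,"y":0,"z":0,"ax":0,"ay":0,"az":0},{"hand":0,"x":0,"y":0,"z":0,"ax":0,"ay":0,"az":0},{"hand":0,"x":0,"y":0,"z":0,"ax":0,"ay":0,"az":0},{"hand":0,"x":0,"y":0,"z":0,"ax":0,"ay":0,"az":0}]'
python3 - <<'E'
from tgt import *
delta(up=0)
for n in('scene','top'):
    I=np.mean([env.capture(n)[0].astype(float) for _ in range(6)],0); np.save(f'pics/fin_{n}.npy',I); im=I.clip(0,255).astype(np.uint8)
    if n=='scene': save('h1',crop(im,320,180,400,255,8)); save('h1f',im)
    else: save('h2',crop(im,275,225,335,285,10))
E
```

```text
time: 15.85
tcp_pos: [0.4921, 0.0265, 0.193]
ee_rot: [-3.141, 0.248, 1.964]
ft_force: [-3.0, 2.5, 5.1]
finger_gap: 0.0192
t 15.85 tcp [0.4921 0.0265 0.193 ] -> [0.4923 0.0265 0.1928] shift mm [ 0.23 -0.   -0.13] rot deg [ 0.001 -0.04   0.007] F [-3.01  2.46  5.07] M [ 0.14  0.81 -0.16]
```

View pics/h1.png

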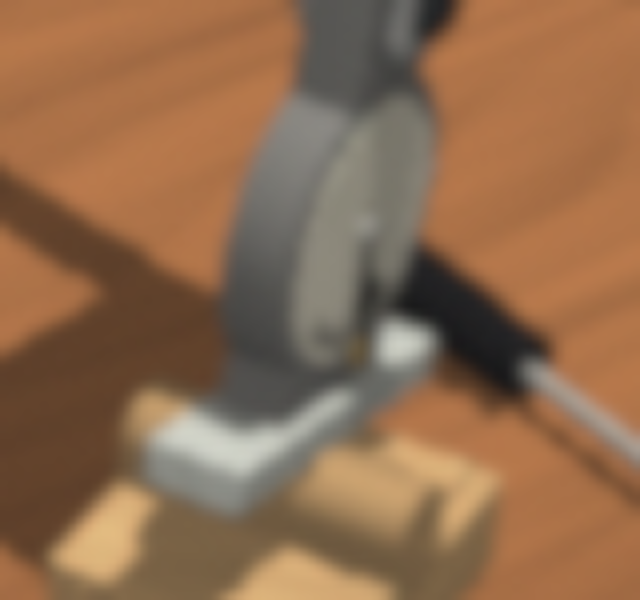

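View pics/h2.png

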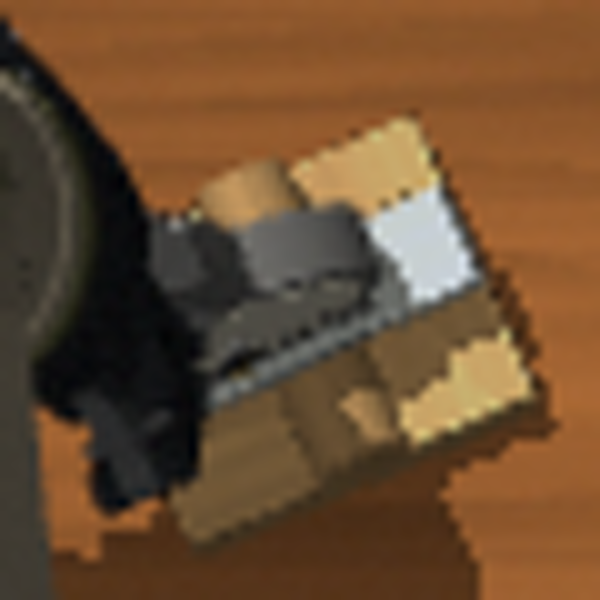

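View pics/h1f.png

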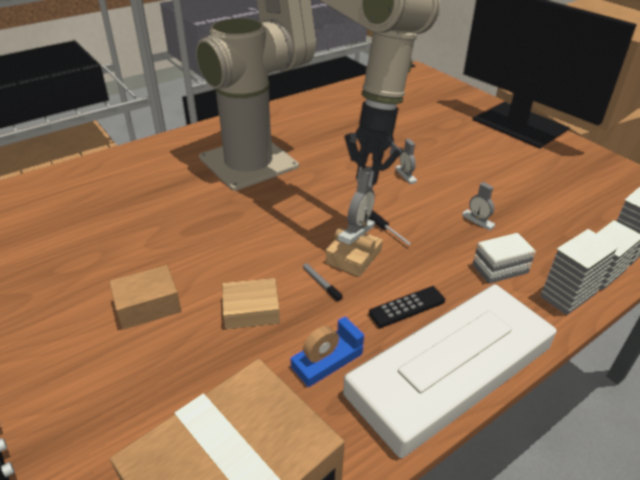

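Run:
```python
from tgt import *
c=env.get_calibration('scene'); s=env.read_state(); print(s['time'])
R=Ro.from_euler('xyz',s['ee_rot']).as_matrix(); gx=R[:,1];gz=-R[:,2];gy=np.cross(gz,gx); O=s['tcp_pos']-gz*.1313
print('roll',np.degrees(np.arcsin(gz@[-.3827,.9239,0])),'gx',gx.round(4))
W=lambda x,y,z:((proj(c,O+gx*x+gy*y+gz*z)-[320,180]+.5)*8-.5)
m=np.radians(14.25)
for xo in(.010,.012,.014): print(xo,'pivot',W(xo,0,.066).round(1),'bob',W(xo,.0215*np.sin(m),.066-.0215*np.cos(m)).round(1),'tip',W(xo,.036*np.sin(m),.066-.036*np.cos(m)).round(1),'mark 12/14.25/16.5',[W(xo,.0415*np.sin(a),.066-.0415*np.cos(a)).round(1).tolist() for a in np.radians([12,14.25,16.5])])
I=np.load('pics/fin_scene.npy').clip(0,255).astype(np.uint8)
im=crop(I,320,180,400,255,8)[:,:,::-1].copy()
for sx in(-.015,.015):
  for z in(0,.014): cv2.line(im,*[tuple(W(sx,y,z).astype(int).tolist()) for y in(-.06,.06)],(255,0,0),1)
for y in(-.06,.06): cv2.line(im,*[tuple(W(x,y,.014).astype(int).tolist()) for x in(-.015,.015)],(255,0,0),1)
cv2.polylines(im,[np.array([W(.01,.0392*np.sin(t),.066-.0392*np.cos(t)) for t in np.linspace(0,6.28,50)]).astype(int)],True,(0,0,255),1)
cv2.imwrite('pics/i1.png',im)
save('i2',cv2.resize(I[215:232,355:375],None,fx=30,fy=30,interpolation=cv2.INTER_NEAREST))
```

```text
16.45
roll 14.233917119124492 gx [ 9.239e-01  3.826e-01 -7.000e-04]
0.01 pivot [360.5 231.4] bob [355.8 293.8] tip [352.6 335.1] mark 12/14.25/16.5 [[348.7, 353.5], [351.4, 350.6], [354.2, 347.5]]
0.012 pivot [366.9 233.7] bob [362.1 296.1] tip [358.9 337.4] mark 12/14.25/16.5 [[354.9, 355.8], [357.7, 352.9], [360.4, 349.9]]
0.014 pivot [373.3 236. ] bob [368.4 298.5] tip [365.2 339.8] mark 12/14.25/16.5 [[361.2, 358.2], [363.9, 355.3], [366.7, 352.2]]
```

View pics/i1.png

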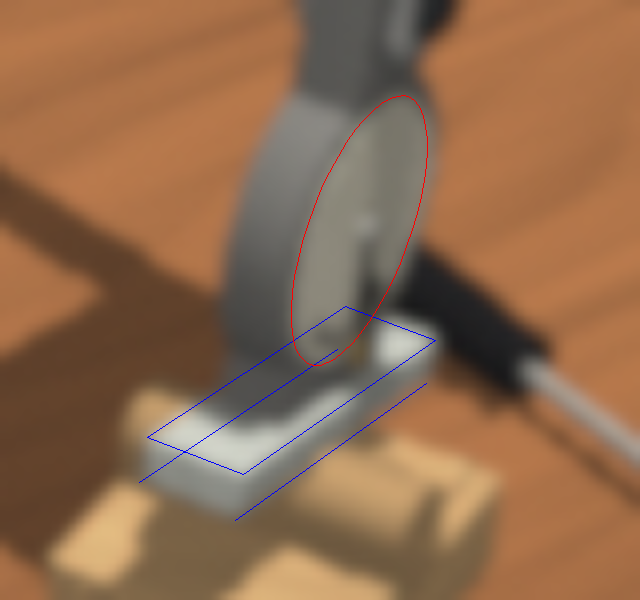

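View pics/i2.png

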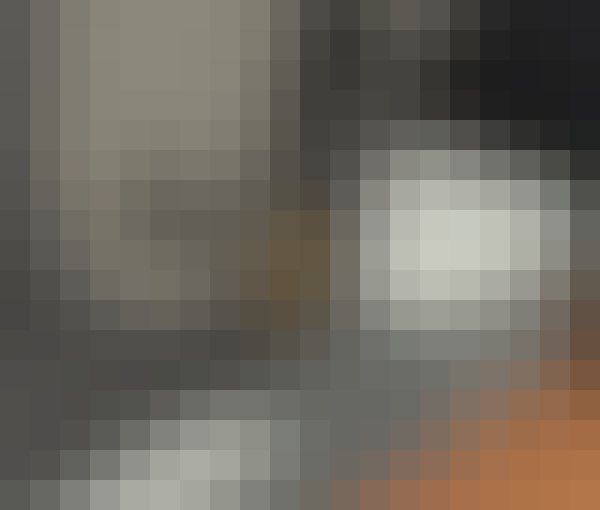

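```bash
python3 -c "
from tgt import *
delta(up=0); print(env.hand_in())"
```

```text
t 16.45 tcp [0.4921 0.0265 0.1929] -> [0.4923 0.0265 0.1928] shift mm [ 0.24  0.   -0.08] rot deg [ 0.001 -0.045  0.006] F [-3.51  1.5   5.78] M [ 0.13  0.8  -0.22]
the job is handed in; nothing more can be done
None
```

The job is handed in at 16.45 s: the gauge is still gripped with the middle of its base resting on the ridge of the riser block, tilted to the mark. No verdict was reported.

- **What I did:** I gripped the largest gauge by its tab and read the mark close to the scene camera as +14.25° (about 0.249 rad). The three readings spread roughly 13.7–14.5°, so I put the uncertainty at about ±0.4°. I then set the gauge square across the ridge and rolled it to that angle.
- **Pose and contact:** At the end the roll was 14.23°, and the gripper was within about 0.3 mm and 0.05° of the target pose. The base met the ridge at the predicted height, with about 9 N of contact and a small sideways force of about 3 N left.
- **Pointer on mark:** In the final scene picture the mark is within about a pixel of where that tilt should put it, and the gauge has not slipped visibly in the grip. The dial is seen too obliquely there to read the pointer exactly. It looks about 1 pixel off the mark, which fits the needle standing 2–3 mm in front of the dial. The pointer setting therefore rests mainly on the close-up readings.
- **Everything else:** The other things on the desk look unmoved in that picture. The model overlay sat about 1 mm off the base, within the stated 2 mm calibration error.

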